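# Drop the condiment caddy's handle by one hole

## Robot

A 6-joint arm with a two-finger parallel gripper is mounted at the origin on a cart in front of the work surface, level with it; the furniture and walls round the work are solid. World frame = base frame: x ahead of the robot, y to its left, z up, the work surface at z = 0. Lengths are in m, angles in rad, forces in N, time in s.
With the tool pointing down it reaches from about 0.375 to 0.9 m from the base axis. Payload 3.1 kg.
Tool frame: the origin (TCP) lies between the finger pads; the fingertips stand 17 mm ahead of it and the grasp point (between the pads) lies 2 mm behind it; z points along the fingers, y is the line along which they close (so a half turn about z gives the same grasp; the last joint's range is limited). The gripper opens to 85 mm and grips with 20 to 120 N. Pads are 22 mm wide; open, the fingers measure 114 mm over their backs; the gripper's body (76 mm by 85 mm) begins 54 mm behind the grasp point. The pads swing forward as they close: fully open they stand 13 mm farther back than shut.
Start: joints at [-1.508, 0.527, 1.433, -0, 1.181, -0.178], TCP at [0.149, -0.607, 0.248] pointing down, gripper open.
Joint ranges: [-3.08, 3.08], [-0.75, 2.2], [0.22, 2.44], [-1.43, 4.57], [0, 2.65], [-2.85, 2.85]. Speed limits (rad/s): [2.79, 2.79, 3.14, 3.14, 3.14, 3.14].

## Interface

Orientations are given as a unit quaternion [x, y, z, w].
In Python, from station import sense, vision, order gives the robot as it stands.
- The arm moves only by the shell command python3 -m crank 'ROWS' [OPENING] [FORCE]. ROWS is JSON, a list of rows, each an object with "dp": the shift along the world's x, y, z in units of 30 mm (1.0 is 30 mm), a list of three; "angular": the turn, a rotation vector about the world's x, y, z in degrees, a list of three. In form: [{"dp": [dx, dy, dz], "angular": [ax, ay, az]}, ...]. A call has 1 to 20 rows; each row shifts and turns the commanded pose from where the row before left it; what a row does not reach is not made up. A row lasts 1/10 s, in which the tool goes at most 50 mm and 8.59 degrees, less where a joint would pass 70% of its speed; a pose out of reach is approached as far as the arm can. A call is refused whole if a number of a shift passes 1 or a number of a turn 8.59, either way. A call with a gripper value outside its range is refused whole. OPENING is the closure, from 0 (fully open) to 1 (shut), set as the call begins (- or left out, the last holds). The fingers move at their own pace and stop on an object; FORCE is the grip in N (left out, the last holds). Time passes only in rows, so rows that do not move let the fingers close. It gives the time, the measured TCP pose, the force, the opening and the grip force at its end, in the units of the state.
- sense(): the state, without advancing time (a new reading comes with each control period).
- vision.snapshot(name): name is "scene" or "top"; returns a dict with "image" (400x640x3 uint8, blue, green, red), "range_z" (400x640 float32, m along the optical axis (not along the pixel's ray), 0 where there is no reading), "mtx" (3x3 intrinsics, pixels), "dist" ([k1, k2, p1, p2, k3] as OpenCV has them; the pictures are not rectified), "pose" (4x4, takes a point from camera to world coordinates). Camera axes: x right, y down, z forward; pixel columns grow to the right and rows downward; lengths in m; the calibration is good to about 2 mm. A picture is of the moment at which its call begins.
- order.sign_off(): hands the job in; it is judged then, once.
The state is a dict: "t": time; "q": joint angles; "qd": joint speeds; "tau": joint torques, N m; "tcp_pos": TCP position; "tool_rot": TCP orientation; "force": force on the tool from outside, world axes, zero at the start; "ft_torque": the same for the moment, N m; "finger_gap": opening from 0.0 (shut) to 1.0 (fully open); "gripper_force": force on a finger pad.
Only numpy, scipy, OpenCV 4.12 (cv2) and the standard library are available. Lean on these libraries where they do the work, as an engineer would, in place of code of your own. Each camera call takes 0.05 s, during which the arm holds its last target. There are 200 camera calls.

## Task

The carrying handle of the condiment caddy stands too high for the shelf under the counter: press its sprung red button to free it, then let the button go and push the handle's bar down, gently, until it locks in the very next hole and the button pops up again. Leave the caddy upright where it is with its jars in it, and leave the other things on the table alone.

Things in the scene. Friction and masses are not known exactly. Their poses are not given: they have to be found in the camera images.
- caddy: grey open tray of four wells, 170 x 235 mm and 64 mm high, about 2 kg, standing loose on rubber feet; a square tube with a telescoping handle rises from its middle. Origin: centre of its underside on the table; z up, y along the 235 mm side and along the handle's bar.
- first_hole (a point): first (top) of three 8 mm holes in the -x side of the caddy's fixed 23 mm square aluminium tube; 142 mm above the table. The next hole is 27 to 43 mm lower (it differs from caddy to caddy and is not measured), the third 28 mm below that. A sprung 6 mm pin of the sliding handle tube sits in the first hole at the start, with 1.1 mm play up and down.
- handle (a joint): how far the handle is lowered, m: 0 at the start, locked in the first hole; grows downward, at most 0.074. It weighs 0.23 kg and slides stiffly (about 8 N of friction, so some 6 N push it down) and stays where it is left. With the pin in a hole it stops hard; leaning on it then with over 20 N can shear the small pin.
- button (a joint): how far the red button is in, m: 0 out (pin in a hole), 0.007 fully in (pin clear). Spring 1.8 N, 4 N at full press: less than the handle's friction, so a press sinks the button, then drives the handle down, past every hole while kept in. Let go between holes it stays 5 to 6 mm in, the pin rubbing inside the tube, and pops up when the pin snaps into a hole.
- button_top (a point): centre of the red button's top. The button is 19 mm wide and 28 mm long (along the bar), in the middle of the bar; its top stands 12 mm above the bar's top when out, 5 mm when pressed.
- bar_left (a point): point on the top of the handle's black bar, in its middle line, 42 mm from the bar's middle towards the caddy's +y. The bar is 130 mm long (along the caddy's y), 28 mm wide, 22 mm high, its top 264 mm above the table at the start and free beside the button from 18 to 60 mm from the middle.
- bar_right (a point): the same on the other side, 42 mm towards the caddy's -y.
- sugar_shaker: glass shaker with grey top, 44 x 44 x 90 mm, in a well of the caddy; origin: centre of its underside.
- cinnamon_jar: spice jar with ochre lid, 42 x 42 x 96 mm, in a well of the caddy; origin: centre of its underside.
- cream_pot: open white stoneware pot, 68 x 68 x 66 mm, in a well of the caddy; origin: centre of its underside.
- sprinkle_jar: sweets jar with black lid, 54 x 54 x 75 mm, in a well of the caddy; origin: centre of its underside.
- water_bottle: clear water bottle, blue cap, 65 x 65 x 213 mm, at the back; origin: centre of its underside.
- beer_bottle: brown bottle, 62 x 62 x 228 mm, at the back; origin: centre of its underside.
- coffee_mug: white mug, 92 x 127 x 95 mm, on the left; origin: centre of its underside.
- tumbler: upturned glass, 81 x 81 x 93 mm, on the left; origin: centre of its underside.
- beer_mats: stack of card mats, 101 x 101 x 13 mm, on the left; origin: centre of its underside.

How it is judged:
By the outcome, as a careful person would: the job done as asked, in the order asked, and still so for the second after the job is handed in, with the robot touching nothing.
It also fails if it takes over 32 s, if anything falls off the work surface, if the arm or the gripper's body presses on something with over 40 N, if the wrist force passes 120 N, or if a joint passes its speed limit or range.

## Working session

There is one attempt and no reset: what is moved stays moved. The work goes in short steps, Python scripts to look and compute and a shell command to move; the robot and the scene stay as the last step left them, time stands still between calls to the robot, and variables do not carry over. Pictures are saved under pics/ and viewed, at most 10 in all, crops included, and the job is handed in when it is done.

```bash
ls; mkdir -p pics; cat > h.py <<'E'
import numpy as np, cv2
from station import sense, vision, order
def snap(n):
    s=vision.snapshot(n); return s
def pts(s,uv):
    uv=np.array(uv,float).reshape(-1,2)
    z=np.array([s["range_z"][int(v),int(u)] for u,v in uv])
    n=cv2.undistortPoints(uv.reshape(-1,1,2),s["mtx"],s["dist"]).reshape(-1,2)
    P=np.c_[n*z[:,None],z,np.ones(len(z))]
    return (P@s["pose"].T)[:,:3]
def plane(s,uv,h):
    uv=np.array(uv,float).reshape(-1,2)
    n=cv2.undistortPoints(uv.reshape(-1,1,2),s["mtx"],s["dist"]).reshape(-1,2)
    d=np.c_[n,np.ones(len(n))]@s["pose"][:3,:3].T; c=s["pose"][:3,3]
    return c+d*((h-c[2])/d[:,2])[:,None]
def red(s):
    im=s["image"].astype(int); m=(im[...,2]>110)&(im[...,2]-im[...,1]>70)&(im[...,2]-im[...,0]>70)
    return m.astype(np.uint8)
E
python3 - <<'E'
from h import *
for n in("scene","top"):
    s=snap(n); cv2.imwrite(f"pics/{n}0.png",s["image"]); print(n,s["pose"].round(3).tolist())
    k,l,st,c=cv2.connectedComponentsWithStats(red(s))
    for i in range(1,k):
        if st[i,4]>15: print(st[i],c[i],pts(s,c[i]),plane(s,c[i],.276))
print(sense())
E
```

```text
pics
scene [[-0.692, -0.54, 0.48, 0.045], [-0.722, 0.52, -0.456, 0.647], [-0.003, -0.662, -0.75, 1.064], [0.0, 0.0, 0.0, 1.0]]
[392 137  13  11  86] [398.24418605 141.90697674] [[ 0.54018062 -0.07804845  0.27299752]] [[ 0.53829912 -0.07529603  0.276     ]]
[  274   266   142   134 11032] [346.13134518 336.28281363] [[0.30192406 0.34005108 0.21355305]] [[0.28302381 0.3625918  0.276     ]]
[  46  312  162   88 9219] [127.4118668  364.97873956] [[ 0.79584527  0.66894119 -0.24490635]] [[0.49683313 0.66020661 0.276     ]]
top [[-0.002, -0.999, 0.037, 0.554], [-1.0, 0.002, -0.018, 0.121], [0.018, -0.037, -0.999, 1.662], [0.0, 0.0, 0.0, 1.0]]
[  95  107  102  135 8161] [148.11812278 173.71045215] [[ 0.73266101  0.76383668 -0.24342872]] [[0.68408568 0.58860964 0.276     ]]
[  31  155   75   97 2024] [ 71.90118577 212.62005929] [[0.58116049 0.89392097 0.07482089]] [[0.57777985 0.79595294 0.276     ]]
[386 221  10   8  62] [390.58064516 224.5483871 ] [[ 0.54347898 -0.07569617  0.27867935]] [[ 0.54345764 -0.07607746  0.276     ]]
[ 196  273   98   68 4976] [244.84766881 307.71121383] [[0.30762028 0.33171547 0.21281926]] [[0.31838507 0.32253286 0.276     ]]
{'t': 0.1, 'q': array([-1.50850882e+00,  5.28384208e-01,  1.43380349e+00, -6.27798673e-06,
        1.18142760e+00, -1.78485924e-01]), 'qd': array([ 2.43687012e-04, -3.14120144e-03, -4.00275888e-03, -4.14113776e-05,
        1.61788165e-03,  6.02527552e-04]), 'tau': array([-1.06857383e-04, -4.43305027e+01, -1.78586930e+01, -2.36166288e-04,
        3.91411566e-03, -2.51164755e-05]), 'tcp_pos': array([ 0.14902912, -0.60631993,  0.24741537]), 'tool_rot': array([ 9.92761616e-01,  1.20097259e-01,  5.58259794e-05, -1.00978341e-03]), 'force': array([0.62141432, 0.69792494, 0.49121322]), 'ft_torque': array([ 0.00852416, -0.03782301,  0.00958301]), 'gripper_force': 0.0, 'finger_gap': 1.0032804647125517}
```

View pics/scene0.png

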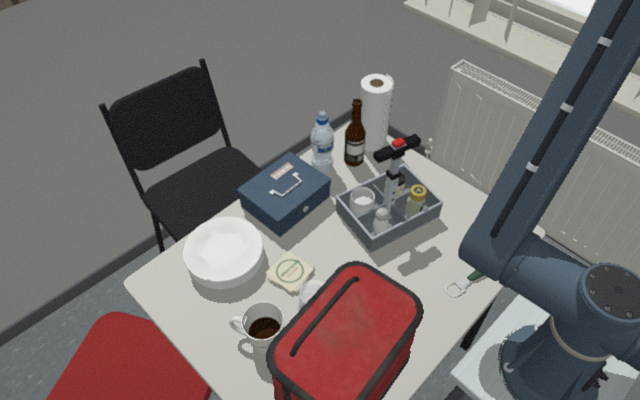

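View pics/top0.png

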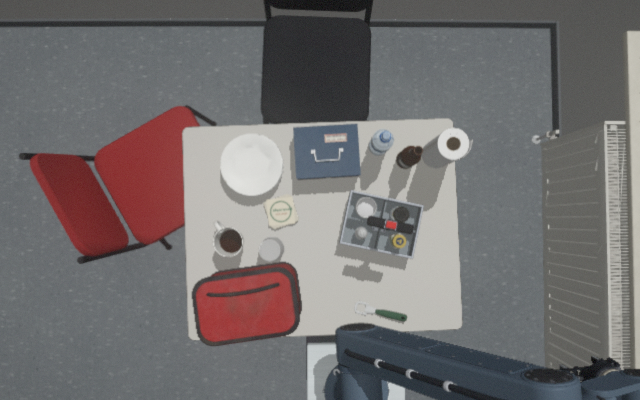

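The scene view shows the caddy at about (390,205), with its black bar and the red button at (398,142). In the top view the button is at (391,225) and the bar runs from about (367,219) to (414,231). Next I'll measure the bar axis.

```bash
cat >> h.py <<'E'
def cloud(s):
    v,u=np.mgrid[0:400,0:640]; uv=np.c_[u.ravel(),v.ravel()].astype(float)
    return pts(s,uv), s["image"].reshape(-1,3).astype(int)
def bar(s,c=(.541,-.076),zlo=.24,zhi=.275):
    P,C=cloud(s)
    m=(np.hypot(P[:,0]-c[0],P[:,1]-c[1])<.085)&(P[:,2]>zlo)&(P[:,2]<zhi)&(C.max(1)<70)
    Q=P[m]; r=cv2.minAreaRect(Q[:,:2].astype(np.float32)*1000)
    w,V=np.linalg.eigh(np.cov(Q[:,:2].T)); d=V[:,1]*np.sign(V[1,1])
    return len(Q),r,np.degrees(np.arctan2(d[1],d[0])),np.percentile(Q[:,2],[10,50,90]).round(4)
E
python3 - <<'E'
from h import *
for n in("scene","top"): print(n,bar(snap(n)))
E
```

```text
scene (488, ((542.4630126953125, -76.88348388671875), (127.6397476196289, 32.68099594116211), 78.1998062133789), np.float64(76.88319894042112), array([0.2484, 0.2595, 0.2632]))
top (293, ((544.5012817382812, -76.35626220703125), (128.2954864501953, 28.01054573059082), 77.71179962158203), np.float64(78.15466675241409), array([0.2591, 0.2634, 0.2673]))
```

```bash
python3 -m crank '[{"dp":[0,0,1],"angular":[0,0,0]},{"dp":[0,0,1],"angular":[0,0,0]},{"dp":[0.5,0.7,1],"angular":[0,0,0]},{"dp":[0.7,1,0.8],"angular":[0,0,-4]},{"dp":[0.7,1,0],"angular":[0,0,-4]},{"dp":[0.7,1,0],"angular":[0,0,-4]},{"dp":[0.7,1,0],"angular":[0,0,-4]},{"dp":[0.7,1,0],"angular":[0,0,-4]},{"dp":[0.7,1,0],"angular":[0,0,-4]},{"dp":[0.7,1,0],"angular":[0,0,-4]},{"dp":[0.7,1,0],"angular":[0,0,0]},{"dp":[0.7,1,0],"angular":[0,0,0]},{"dp":[0.7,1,0],"angular":[0,0,0]}]' 1 20
```

```text
t: 1.5
tcp_pos: [0.3746, -0.2845, 0.3623]
tool_rot: [0.992, -0.124, 0.0, -0.0]
force: [0.5, -0.1, -0.6]
finger_gap: 0.001
gripper_force: 0.0
```

```bash
python3 -m crank '[{"dp":[0.8,0.99,0],"angular":[0,0,2.2]},{"dp":[0.8,0.99,0],"angular":[0,0,0]},{"dp":[0.8,0.99,0],"angular":[0,0,0]},{"dp":[0.8,0.99,0],"angular":[0,0,0]},{"dp":[0.8,0.99,0],"angular":[0,0,0]},{"dp":[0.8,0.99,0],"angular":[0,0,0]},{"dp":[0.8,0.99,-0.5],"angular":[0,0,0]},{"dp":[0,0,-0.7],"angular":[0,0,0]},{"dp":[0,0,0],"angular":[0,0,0]}]'
python3 - <<'E'
from h import *
for n in("scene","top"):
    s=snap(n); im=s["image"]
    u,v=(398,135) if n=="scene" else (391,222)
    c=cv2.resize(im[v-50:v+50,u-65:u+65],None,fx=5,fy=5,interpolation=cv2.INTER_CUBIC); cv2.imwrite(f"pics/{n}1.png",c)
    k,l,st,cc=cv2.connectedComponentsWithStats(red(s))
    for i in range(1,k):
        if 5<st[i,4]<200: print(n,st[i],cc[i])
print(sense()["tcp_pos"],sense()["force"])
E
```

```text
t: 2.4
tcp_pos: [0.5406, -0.0763, 0.3234]
tool_rot: [0.995, -0.103, -0.003, -0.001]
force: [-1.3, -0.2, -0.9]
finger_gap: 0.002
gripper_force: 0.0
scene [392 137  13  11  92] [398.18478261 141.97826087]
scene [277 382   3   4   7] [278.         383.57142857]
scene [291 393   7   7  15] [293.8        396.06666667]
top [ 75 172   3   4   6] [ 75.83333333 173.5       ]
top [ 71 177   4   3   6] [ 72.66666667 178.5       ]
[ 0.54171132 -0.07809095  0.32612033] [ 0.46670358 -0.79085222  0.20034933]
```

View pics/scene1.png

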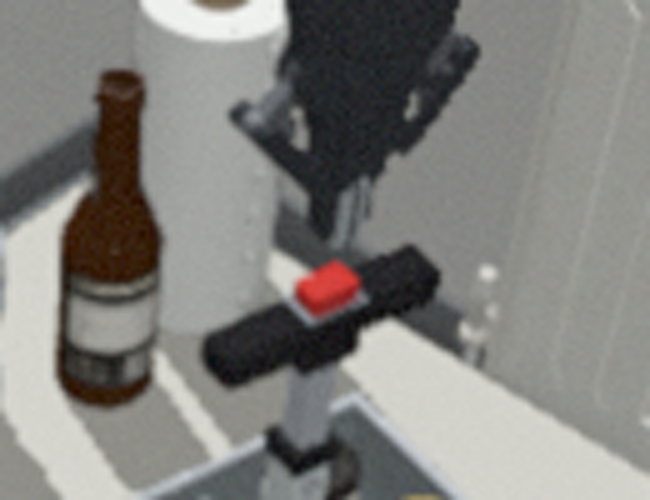

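The crop shows the closed fingertips at crop (340,245), straight above the red button at (330,285), with about 3 cm of clearance. I'll descend onto it.

```bash
python3 -m crank '[{"dp":[0,0,-0.4],"angular":[0,0,0]},{"dp":[0,0,-0.3],"angular":[0,0,0]},{"dp":[0,0,-0.2],"angular":[0,0,0]},{"dp":[0,0,-0.1],"angular":[0,0,0]},{"dp":[0,0,0],"angular":[0,0,0]},{"dp":[0,0,0],"angular":[0,0,0]}]'; python3 -m crank '[{"dp":[0,0,-0.05],"angular":[0,0,0]},{"dp":[0,0,-0.05],"angular":[0,0,0]},{"dp":[0,0,-0.05],"angular":[0,0,0]},{"dp":[0,0,0],"angular":[0,0,0]}]'
```

```text
t: 3.1
tcp_pos: [0.5422, -0.0782, 0.2965]
tool_rot: [0.995, -0.105, 0.0, 0.0]
force: [-0.2, 0.0, -0.4]
finger_gap: 0.0
gripper_force: 0.0
t: 3.5
tcp_pos: [0.5422, -0.0781, 0.292]
tool_rot: [0.995, -0.105, 0.0, 0.0]
force: [-0.2, 0.6, 1.3]
finger_gap: -0.001
gripper_force: 0.9
```

```bash
python3 -m crank '[{"dp":[0,0,-0.05],"angular":[0,0,0]},{"dp":[0,0,-0.05],"angular":[0,0,0]},{"dp":[0,0,-0.05],"angular":[0,0,0]},{"dp":[0,0,-0.05],"angular":[0,0,0]},{"dp":[0,0,-0.05],"angular":[0,0,0]},{"dp":[0,0,0],"angular":[0,0,0]}]'; python3 -m crank '[{"dp":[0,0,-0.05],"angular":[0,0,0]},{"dp":[0,0,-0.05],"angular":[0,0,0]},{"dp":[0,0,-0.05],"angular":[0,0,0]},{"dp":[0,0,0],"angular":[0,0,0]}]'
```

```text
t: 4.1
tcp_pos: [0.5423, -0.0781, 0.2846]
tool_rot: [0.995, -0.105, 0.0, 0.0]
force: [-0.3, 0.2, 3.1]
finger_gap: -0.0
gripper_force: 2.1
t: 4.5
tcp_pos: [0.5422, -0.0781, 0.2801]
tool_rot: [0.995, -0.105, 0.0, 0.0]
force: [-0.2, 0.6, 5.0]
finger_gap: -0.002
gripper_force: 2.3
```

```bash
python3 -m crank '[{"dp":[0,0,-0.05],"angular":[0,0,0]},{"dp":[0,0,-0.05],"angular":[0,0,0]},{"dp":[0,0,-0.05],"angular":[0,0,0]},{"dp":[0,0,-0.05],"angular":[0,0,0]},{"dp":[0,0,-0.05],"angular":[0,0,0]},{"dp":[0,0,-0.05],"angular":[0,0,0]},{"dp":[0,0,0],"angular":[0,0,0]}]'
```

```text
t: 5.2
tcp_pos: [0.5423, -0.0781, 0.2711]
tool_rot: [0.995, -0.105, 0.0, 0.0]
force: [-0.5, 0.2, 4.1]
finger_gap: -0.005
gripper_force: 2.3
```

```bash
python3 -m crank '[{"dp":[0,0,0.2],"angular":[0,0,0]},{"dp":[0,0,0.6],"angular":[0,0,0]},{"dp":[0,0,0.7],"angular":[0,0,0]},{"dp":[0,0,0],"angular":[0,0,0]}]'; python3 -m crank '[{"dp":[0,0,0],"angular":[0,0,0]},{"dp":[0,0,0],"angular":[0,0,0]},{"dp":[0,0,0],"angular":[0,0,0]},{"dp":[0,0,0],"angular":[0,0,0]},{"dp":[0,0,0],"angular":[0,0,0]},{"dp":[0,0,0],"angular":[0,0,0]}]' 0.25 20
python3 - <<'E'
from h import *
s=snap("scene"); im=s["image"]
u,v=398,145
cv2.imwrite("pics/scene2.png",cv2.resize(im[v-50:v+50,u-65:u+65],None,fx=5,fy=5,interpolation=cv2.INTER_CUBIC))
k,l,st,cc=cv2.connectedComponentsWithStats(red(s)[:200])
for i in range(1,k): print(st[i],cc[i],pts(s,cc[i]))
E
```

```text
t: 5.6
tcp_pos: [0.5435, -0.0785, 0.3181]
tool_rot: [0.995, -0.105, 0.003, 0.001]
force: [0.1, -0.9, -0.4]
finger_gap: 0.001
gripper_force: 0.0
t: 6.2
tcp_pos: [0.542, -0.078, 0.3156]
tool_rot: [0.995, -0.105, -0.0, -0.0]
force: [0.8, -0.6, 0.2]
finger_gap: 0.748
gripper_force: 0.0
[391 144  13   8  64] [397.25     147.796875] [[ 0.54098147 -0.07886208  0.25279292]]
```

View pics/scene2.png

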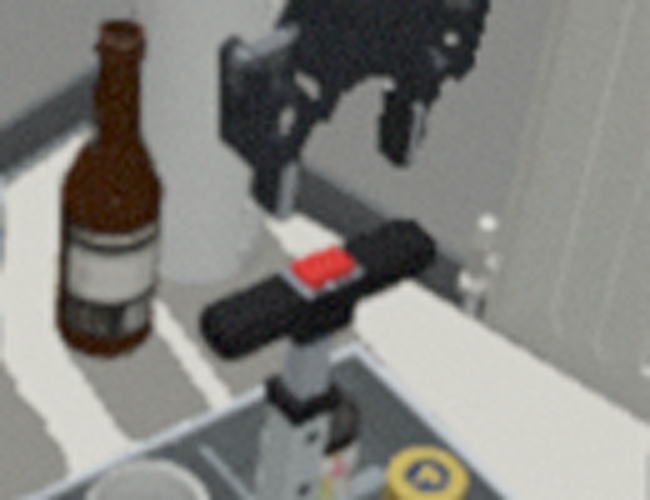

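The crop shows the bar lowered, with the button at (325,268) still pressed in: the pin is rubbing inside the tube. The fingers straddle it, at (275,200) and (400,150).

```bash
python3 -m crank '[{"dp":[0,0,-0.5],"angular":[0,0,0]},{"dp":[0,0,-0.5],"angular":[0,0,0]},{"dp":[0,0,-0.3],"angular":[0,0,0]},{"dp":[0,0,-0.1],"angular":[0,0,0]},{"dp":[0,0,0],"angular":[0,0,0]}]'; python3 -m crank '[{"dp":[0,0,-0.05],"angular":[0,0,0]},{"dp":[0,0,-0.05],"angular":[0,0,0]},{"dp":[0,0,-0.05],"angular":[0,0,0]},{"dp":[0,0,-0.05],"angular":[0,0,0]},{"dp":[0,0,0],"angular":[0,0,0]}]'
```

```text
t: 6.75
tcp_pos: [0.542, -0.0781, 0.2736]
tool_rot: [0.995, -0.105, -0.0, -0.0]
force: [-0.9, -0.4, 0.6]
finger_gap: 0.744
gripper_force: 0.0
t: 7.25
tcp_pos: [0.542, -0.078, 0.2677]
tool_rot: [0.995, -0.105, -0.0, -0.0]
force: [-0.3, 0.3, -0.6]
finger_gap: 0.751
gripper_force: 0.0
```

```bash
python3 -m crank '[{"dp":[0,0,-0.05],"angular":[0,0,0]},{"dp":[0,0,-0.05],"angular":[0,0,0]},{"dp":[0,0,-0.05],"angular":[0,0,0]},{"dp":[0,0,0],"angular":[0,0,0]}]'; python3 -m crank '[{"dp":[0,0,-0.05],"angular":[0,0,0]},{"dp":[0,0,-0.05],"angular":[0,0,0]},{"dp":[0,0,0],"angular":[0,0,0]}]'; python3 -m crank '[{"dp":[0,0,-0.05],"angular":[0,0,0]},{"dp":[0,0,-0.05],"angular":[0,0,0]},{"dp":[0,0,0],"angular":[0,0,0]}]'
```

```text
t: 7.65
tcp_pos: [0.5419, -0.078, 0.263]
tool_rot: [0.995, -0.105, -0.0, -0.0]
force: [-0.1, 0.3, -0.1]
finger_gap: 0.753
gripper_force: 0.0
t: 7.95
tcp_pos: [0.542, -0.078, 0.2601]
tool_rot: [0.995, -0.105, -0.0, -0.0]
force: [0.1, -0.2, -0.7]
finger_gap: 0.755
gripper_force: 0.0
t: 8.25
tcp_pos: [0.5421, -0.0781, 0.2583]
tool_rot: [0.995, -0.105, 0.0, 0.0]
force: [-1.8, 0.5, 5.6]
finger_gap: 0.748
gripper_force: 2.5
```

```bash
python3 -m crank '[{"dp":[0,0,-0.03],"angular":[0,0,0]},{"dp":[0,0,-0.03],"angular":[0,0,0]},{"dp":[0,0,-0.03],"angular":[0,0,0]},{"dp":[0,0,-0.03],"angular":[0,0,0]},{"dp":[0,0,-0.03],"angular":[0,0,0]},{"dp":[0,0,-0.03],"angular":[0,0,0]},{"dp":[0,0,-0.03],"angular":[0,0,0]},{"dp":[0,0,-0.03],"angular":[0,0,0]},{"dp":[0,0,0],"angular":[0,0,0]}]'; python3 -m crank '[{"dp":[0,0,-0.02],"angular":[0,0,0]},{"dp":[0,0,-0.02],"angular":[0,0,0]},{"dp":[0,0,0],"angular":[0,0,0]}]'
```

```text
t: 9.15
tcp_pos: [0.5422, -0.0781, 0.2513]
tool_rot: [0.995, -0.105, 0.0, 0.0]
force: [-1.6, 0.6, 7.2]
finger_gap: 0.752
gripper_force: 3.1
t: 9.45
tcp_pos: [0.5421, -0.0781, 0.2502]
tool_rot: [0.995, -0.105, 0.0, 0.0]
force: [-1.8, 0.4, 7.5]
finger_gap: 0.754
gripper_force: 3.5
```

```bash
python3 -m crank '[{"dp":[0,0,-0.02],"angular":[0,0,0]},{"dp":[0,0,-0.02],"angular":[0,0,0]},{"dp":[0,0,-0.02],"angular":[0,0,0]},{"dp":[0,0,0],"angular":[0,0,0]}]'
```

```text
t: 9.85
tcp_pos: [0.5422, -0.0781, 0.2484]
tool_rot: [0.995, -0.105, 0.001, 0.0]
force: [-1.9, 0.4, 6.5]
finger_gap: 0.753
gripper_force: 3.4
```

```bash
python3 -m crank '[{"dp":[0,0,-0.02],"angular":[0,0,0]},{"dp":[0,0,-0.02],"angular":[0,0,0]},{"dp":[0,0,0],"angular":[0,0,0]}]'
```

```text
t: 10.15
tcp_pos: [0.5422, -0.0781, 0.2472]
tool_rot: [0.995, -0.105, 0.001, 0.0]
force: [-1.4, 0.3, 5.8]
finger_gap: 0.752
gripper_force: 3.4
```

```bash
python3 -m crank '[{"dp":[0,0,-0.02],"angular":[0,0,0]},{"dp":[0,0,-0.02],"angular":[0,0,0]},{"dp":[0,0,-0.02],"angular":[0,0,0]},{"dp":[0,0,0],"angular":[0,0,0]}]'
```

```text
t: 10.55
tcp_pos: [0.5422, -0.0781, 0.2454]
tool_rot: [0.995, -0.105, 0.0, 0.0]
force: [-2.0, 0.7, 7.1]
finger_gap: 0.75
gripper_force: 3.4
```

```bash
python3 -m crank '[{"dp":[0,0,-0.02],"angular":[0,0,0]},{"dp":[0,0,-0.02],"angular":[0,0,0]},{"dp":[0,0,-0.02],"angular":[0,0,0]},{"dp":[0,0,0],"angular":[0,0,0]}]'
```

```text
t: 10.95
tcp_pos: [0.5422, -0.0781, 0.2436]
tool_rot: [0.995, -0.105, 0.0, 0.0]
force: [-2.3, 0.2, 6.6]
finger_gap: 0.75
gripper_force: 3.4
```

```bash
python3 -m crank '[{"dp":[0,0,-0.02],"angular":[0,0,0]},{"dp":[0,0,-0.02],"angular":[0,0,0]},{"dp":[0,0,-0.02],"angular":[0,0,0]},{"dp":[0,0,0],"angular":[0,0,0]}]'
```

```text
t: 11.35
tcp_pos: [0.5421, -0.0781, 0.2418]
tool_rot: [0.995, -0.105, 0.0, 0.0]
force: [-1.4, 0.4, 5.7]
finger_gap: 0.748
gripper_force: 3.4
```

```bash
python3 -m crank '[{"dp":[0,0,-0.02],"angular":[0,0,0]},{"dp":[0,0,-0.02],"angular":[0,0,0]},{"dp":[0,0,-0.02],"angular":[0,0,0]},{"dp":[0,0,0],"angular":[0,0,0]}]'
```

```text
t: 11.75
tcp_pos: [0.5422, -0.0781, 0.24]
tool_rot: [0.995, -0.105, 0.0, 0.0]
force: [-1.9, 1.0, 6.3]
finger_gap: 0.747
gripper_force: 3.3
```

```bash
python3 -m crank '[{"dp":[0,0,-0.02],"angular":[0,0,0]},{"dp":[0,0,-0.02],"angular":[0,0,0]},{"dp":[0,0,-0.02],"angular":[0,0,0]},{"dp":[0,0,0],"angular":[0,0,0]}]'
```

```text
t: 12.15
tcp_pos: [0.5421, -0.078, 0.2379]
tool_rot: [0.995, -0.105, 0.0, 0.0]
force: [-2.1, 0.7, 5.4]
finger_gap: 0.748
gripper_force: 2.8
```

```bash
python3 -m crank '[{"dp":[0,0,-0.02],"angular":[0,0,0]},{"dp":[0,0,-0.02],"angular":[0,0,0]},{"dp":[0,0,0],"angular":[0,0,0]}]'; python3 - <<'E'
from h import *
s=snap("scene")
k,l,st,cc=cv2.connectedComponentsWithStats(red(s)[:200])
for i in range(1,k): print(st[i],cc[i],pts(s,cc[i]))
E
```

```text
t: 12.45
tcp_pos: [0.5421, -0.078, 0.2361]
tool_rot: [0.995, -0.105, 0.0, 0.0]
force: [-1.7, 0.2, 4.0]
finger_gap: 0.754
gripper_force: 2.5
[390 150  13   9  83] [396.19277108 153.98795181] [[ 0.54094779 -0.07837914  0.23249499]]
```

```bash
python3 -m crank '[{"dp":[0,0,-0.01],"angular":[0,0,0]},{"dp":[0,0,0],"angular":[0,0,0]}]'; python3 - <<'E'
from h import *
s=snap("scene"); im=s["image"]
u,v=398,150
cv2.imwrite("pics/scene3.png",cv2.resize(im[v-50:v+50,u-65:u+65],None,fx=5,fy=5,interpolation=cv2.INTER_CUBIC))
k,l,st,cc=cv2.connectedComponentsWithStats(red(s)[:200])
for i in range(1,k): print(st[i],cc[i],pts(s,cc[i]))
E
```

```text
t: 12.7
tcp_pos: [0.5421, -0.0781, 0.2358]
tool_rot: [0.995, -0.105, 0.0, 0.0]
force: [-1.4, 0.3, 5.9]
finger_gap: 0.753
gripper_force: 2.8
[390 150  13  10  84] [396.22619048 154.11904762] [[ 0.54071157 -0.07826055  0.23229623]]
```

View pics/scene3.png

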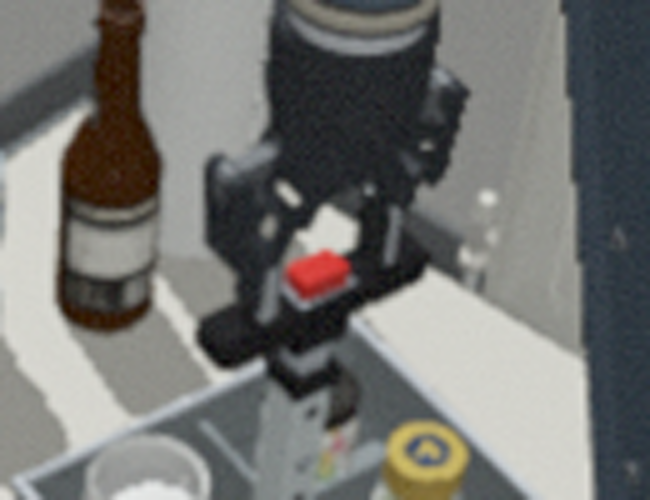

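The crop shows the button at (320,272) standing proud again, so the pin is in or entering the hole. I'll nudge gently to confirm the hard stop.

```bash
python3 -m crank '[{"dp":[0,0,-0.02],"angular":[0,0,0]},{"dp":[0,0,-0.02],"angular":[0,0,0]},{"dp":[0,0,0],"angular":[0,0,0]}]'
```

```text
t: 13.05
tcp_pos: [0.5421, -0.0781, 0.2345]
tool_rot: [0.995, -0.105, 0.0, 0.0]
force: [-1.4, 0.2, 4.6]
finger_gap: 0.743
gripper_force: 2.7
```

```bash
python3 -m crank '[{"dp":[0,0,-0.02],"angular":[0,0,0]},{"dp":[0,0,0],"angular":[0,0,0]}]'; python3 - <<'E'
from h import *
s=snap("scene"); im=s["image"]
u,v=398,160
cv2.imwrite("pics/scene4.png",cv2.resize(im[v-25:v+25,u-33:u+33],None,fx=10,fy=10,interpolation=cv2.INTER_CUBIC))
k,l,st,cc=cv2.connectedComponentsWithStats(red(s)[:200])
for i in range(1,k): print(st[i],cc[i],pts(s,cc[i]))
P=pts(s,np.argwhere(red(s)[:200])[:,::-1]); print(np.percentile(P[:,2],[5,50,95]))
print(sense()["force"],sense()["tcp_pos"])
E
```

```text
t: 13.25
tcp_pos: [0.5421, -0.0781, 0.2339]
tool_rot: [0.995, -0.105, 0.0, 0.0]
force: [-2.0, -0.4, 5.4]
finger_gap: 0.75
gripper_force: 2.7
[390 151  13   9  83] [395.95180723 154.80722892] [[ 0.53895938 -0.07498982  0.2333904 ]]
[0.22402538 0.23160893 0.23494196]
[-1.84620243  0.5097621   4.37479638] [ 0.54214878 -0.07807666  0.2339371 ]
```

View pics/scene4.png

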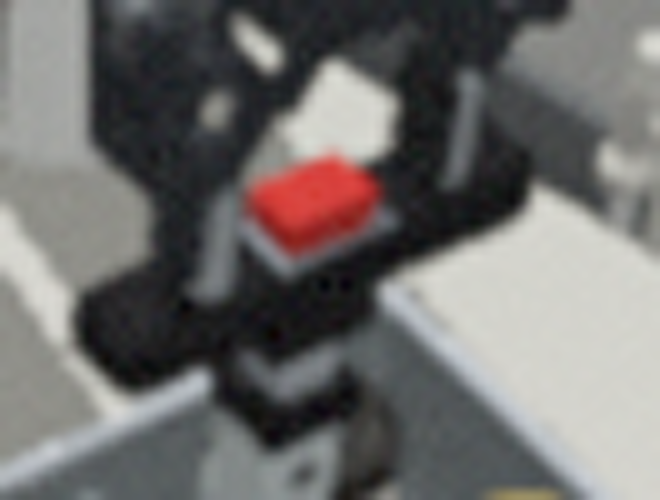

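The close-up shows the button at (315,200) with its side faces visible, so it is out. I'll nudge a little more to feel the stop.

```bash
python3 -m crank '[{"dp":[0,0,-0.02],"angular":[0,0,0]},{"dp":[0,0,0],"angular":[0,0,0]}]'
```

```text
t: 13.5
tcp_pos: [0.5422, -0.0781, 0.2335]
tool_rot: [0.995, -0.105, 0.0, 0.0]
force: [-2.7, 0.2, 5.4]
finger_gap: 0.751
gripper_force: 3.1
```

```bash
python3 -m crank '[{"dp":[0,0,-0.02],"angular":[0,0,0]},{"dp":[0,0,0],"angular":[0,0,0]}]'
```

```text
t: 13.7
tcp_pos: [0.5421, -0.078, 0.2333]
tool_rot: [0.995, -0.105, 0.0, 0.0]
force: [-3.3, -0.5, 8.9]
finger_gap: 0.751
gripper_force: 4.2
```

The force rises to 8.9 N with almost no travel: that is the hard stop, so it is locked. Retreat straight up and check.

```bash
python3 -m crank '[{"dp":[0,0,0.1],"angular":[0,0,0]},{"dp":[0,0,0.5],"angular":[0,0,0]},{"dp":[0,0,1],"angular":[0,0,0]},{"dp":[0,0,1],"angular":[0,0,0]},{"dp":[0,0,1],"angular":[0,0,0]},{"dp":[-0.7,-1,0],"angular":[0,0,0]},{"dp":[-0.7,-1,0],"angular":[0,0,0]},{"dp":[-0.7,-1,0],"angular":[0,0,0]},{"dp":[-0.7,-1,0],"angular":[0,0,0]},{"dp":[-0.7,-1,0],"angular":[0,0,0]},{"dp":[0,0,0],"angular":[0,0,0]},{"dp":[0,0,0],"angular":[0,0,0]}]'; python3 - <<'E'
from h import *
for n in("scene","top"):
    s=snap(n); im=s["image"]
    if n=="scene": cv2.imwrite("pics/scene5.png",cv2.resize(im[110:240,310:470],None,fx=4.5,fy=4.5,interpolation=cv2.INTER_CUBIC))
    r=red(s)[:260]; k,l,st,cc=cv2.connectedComponentsWithStats(r)
    for i in range(1,k):
        if 30<st[i,4]<150: print(n,st[i],cc[i],pts(s,cc[i]))
    print(bar(s,zlo=.205,zhi=.24))
E
```

```text
t: 14.9
tcp_pos: [0.4368, -0.2285, 0.34]
tool_rot: [0.994, -0.106, -0.0, -0.0]
force: [-0.2, 0.7, 0.8]
finger_gap: 0.75
gripper_force: 0.0
scene [390 151  13   9  83] [395.95180723 154.80722892] [[ 0.53998327 -0.07648501  0.23167043]]
(402, ((540.6517944335938, -76.8262939453125), (125.33452606201172, 29.912799835205078), 78.4166030883789), np.float64(77.24432490041443), array([0.2098, 0.2183, 0.2214]))
top [384 221  10   8  59] [388.54237288 224.40677966] [[ 0.54350618 -0.07685864  0.22975538]]
(265, ((544.3971557617188, -76.08070373535156), (129.34349060058594, 27.967771530151367), 78.31825256347656), np.float64(78.36465183945819), array([0.2177, 0.2212, 0.2256]))
```

View pics/scene5.png

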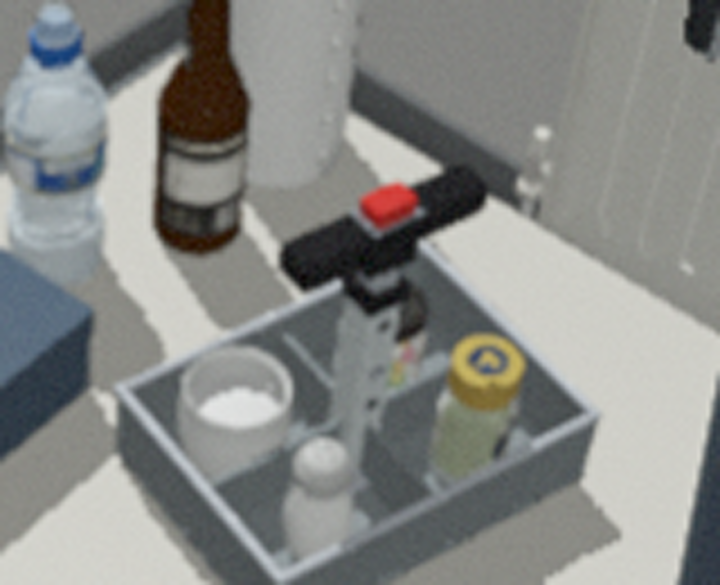

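The crop shows the button at (390,205) out, the bar 42 mm lower (0.263 to 0.221 m), the caddy unmoved and all the jars in place.

```bash
python3 -c "
from station import order; print(order.sign_off())"
```

```text
the job is handed in; nothing more can be done
None
```

The handle is locked in the next hole, 42 mm lower, with the red button up again; the caddy is upright where it was with its jars in it, and the job was handed in at about 15 s.

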